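# Load the framed glass plate under the sprung stage clips

### The arm

A 6-joint arm with a two-finger parallel gripper is mounted at the origin on the work surface. World frame = base frame: x ahead of the robot, y to its left, z up, the work surface at z = 0. Lengths are in mm, angles in rad, forces in N, time in s.
With the tool pointing down it reaches from about 325 to 900 mm from the base axis. Payload 6.1 kg.
Tool frame: the origin (TCP) lies midway between the tips of the shut fingers; the grasp point (between the pads) lies 19 mm behind it; z points along the fingers, y is the direction in which the jaws open and shut (so a half turn about z gives the same grasp; the last joint's range is limited). The gripper opens to 85 mm and grips with 20 to 120 N. Pads are 22 mm wide; open, the fingers measure 114 mm over their backs; the gripper's body (76 mm by 85 mm) begins 54 mm behind the grasp point. The pads swing forward as they close: fully open they stand 13 mm farther back than shut.
Start: joints at [1.065, 0.22, 1.526, -0, 1.395, -0.126], TCP at [231.707, 580.455, 231.3] pointing down, gripper open.
Joint ranges: [-2.98, 2.98], [-0.91, 2.08], [0.09, 2.57], [-1.24, 4.39], [0.2, 2.65], [-2.68, 2.68]. Speed limits (rad/s): [2.57, 2.57, 3.01, 3.14, 3.14, 3.14].

### API

Orientations are given as a rotation vector (axis times angle).
In Python, from plant import env, vision gives the robot as it stands.
- The arm moves only by the tool play_rows, never from a script. Its arguments are lists of equal length, an entry for each row: "claw": the opening, from 0 (shut) to 1 (fully open); "travel": the shift along the tool's x, y, z in m, a list of three; "yaw": the turn about the tool's z in rad. A call has 1 to 5 rows; each row is the pose to reach, as a shift and turn from the pose commanded when the call began, along the tool's axes at that moment; what a row does not reach only later rows make up. A row lasts 1/10 s, in which the tool goes at most 50 mm and 8.59 degrees, less where a joint would pass 70% of its speed; a pose out of reach is approached as far as the arm can. A call with a gripper value outside its range is refused whole. The fingers move at their own pace and stop on an object; "newtons" is the grip in N (left out, the last holds). Time passes only in rows, so rows that repeat a pose let the fingers close. It gives the time, the measured TCP pose, the force and the opening at its end, in the units of the state.
- env.get_state(): the state, without advancing time (a new reading comes with each control period).
- vision.read_camera(name): name is "side" or "top"; returns the picture (480x640x3 uint8, red, green, blue); there is no depth.
- vision.calibration(name): a dict with "mtx" (3x3 intrinsics, pixels), "origin" and "rotation" of the camera in the world. Camera axes: x right, y down, z forward; pixel columns grow to the right and rows downward; lengths in mm; the calibration is good to about 2 mm. A picture is of the moment at which its call begins. calibration takes no time and is no camera call.
- env.close_job(): hands the job in, once; it reports no verdict.
The state is a dict: "t": time; "qpos": joint angles; "dq": joint speeds; "effort": joint torques, N m; "eef_pos": TCP position; "tool_rot": TCP orientation; "wrist_force": force on the tool from outside, world axes, zero at the start; "ft_torque": the same for the moment, N m; "gripper_width": finger opening in mm.
Only numpy, scipy, OpenCV 4.12 (cv2) and the standard library are available. Lean on these libraries where they do the work, as an engineer would, in place of code of your own. Each camera call takes 0.05 s, during which the arm holds its last target.

### The job

Take the long framed glass plate from its rest, lay it on the stage's tongue and slide it, raised end first, under the two sprung clips of the adjustable clip head so that they ride up over the raised end and snap down behind it, and on until it is fully home against the stops. The glass is fragile: push and set down gently, by feel, lay it on nothing else than the stage, and then let go. Leave the square plate and everything else on the bench where it is.

Things in the scene. Friction and masses are not known exactly. Their poses are not given: they have to be found in the camera images.
- plate_mid (a point): Centre of the long framed glass plate, half-way up its 5 mm flat part. Black frame, clear pane, 120 mm long (x), 56 mm wide (y), 80 to 170 g, z up. Its +x end (nose) has a raised bar; it starts flat on a rest, nose away from the robot. Grip it across its width 35 to 50 mm behind the centre (towards -x, the tail), so that the fingers stay clear of the stage's guides.
- plate_nose (a point): Middle of the plate's lower nose edge, 60 mm ahead of (x) and 2.5 mm below plate_mid; same axes. The nose edge is rounded, 5 mm high. The raised bar runs across the full width: from the nose it slopes up at about 29 degrees to 11 mm high at 12 mm behind the nose, is level to 16 mm behind and drops steeply there to the 5 mm flat part.
- seat (a point): Where plate_mid is with the plate home and the clip head in its middle setting; the head may stand up to 14 mm nearer or farther (x). Fixed to the stage; +x is the sliding-in direction (away from the robot), y left, z up. The level sliding surface is 2.5 mm lower, 55 mm above the table: a tongue 34 mm wide, 10 mm thick, x = -65 to +19 mm, open air under and beside it; then 100 mm wide.
- guide_mouth (a point): Fixed point on the sliding surface, 19 mm ahead of the seat, between the near ends of two side guides; same axes. Guides 8 mm high, 62 mm apart (3 mm play each side of the plate), run from here 63 mm forward, with flared mouths 13 mm back. The clip head sits on the deck beyond: stops face the robot 41 mm (middle setting; 27 to 55) ahead of here at y = -24 and +24 mm, 9 mm high, rigid.
- home_pin (a joint): Travel (m) of a light steel pin between the two stops on the clip head: 0 when free (it stands out 4 mm before the stop faces), 0.004 when the plate is fully home against the stops. Spring under 0.5 N. The head's own position is not measured: feel for the stops. The glass should never be pressed with more than about 20 N.
- clip_left (a joint): Lift angle of the left (+y) clip, rad: 0 empty, about 0.16 on the plate's raised end, about 0.04 snapped down on the pane behind it. Sprung to 0: about 1 N empty, 2 N lifted. Clips: steel, smooth, 10 mm wide, at y = +12 and -12 mm, on the head. Pushing the plate under both takes about 7 N (up to 12); then the push drops; home is about 4 mm farther.
- clip_right (a joint): The same for the right (-y) clip. Empty clips: pressing heel 22 mm before the stops, 3 mm above the surface; from it the tip turns up at 36 degrees towards the robot as an entry ramp, to 37 mm before the stops and 13 mm high. Hinged 28 mm behind the stop faces, 16 mm above the surface; clips and head stand up to 18 mm above it.
- square_mid (a point): Centre, half-way up, of the square framed glass plate, 76 x 76 x 5 mm, without any raised end, lying on the other rest. Not to be touched.
- rest_a: Fixed grey rest on which the long plate lies, origin at the centre of its underside: foot 110 x 84 x 10 mm, on it a plinth 84 mm long (x), 30 mm wide (y), top 40 mm above the table. The plate overhangs the plinth by about 13 mm on each side.
- rest_b: An identical rest under the square plate.
- objective: Bystander: upright dark metal lens barrel, 32 mm across, 50 mm high; origin at the centre of its underside.
- dish: Bystander: flat round lidded white dish, 72 mm across, 18 mm high; origin at the centre of its underside.
- tweezers: Bystander: steel tweezers lying flat, 115 mm long, about 14 mm wide, 4 mm high; origin at the centre of the underside.
- vial: Bystander: small amber jar with black cap, 36 mm across, 75 mm high; origin at the centre of its underside.
- loupe: Bystander: black eyepiece loupe, 40 mm across, 37 mm high; origin at the centre of its underside.
- wash: Bystander: white plastic bottle, 60 mm across, 160 mm high; origin at the centre of its underside.
- stage: The fixed stage: white housing 115 x 110 x 45 mm, black deck and forward tongue on top (smooth), a round focus knob on each side (162 mm over the knobs, they do not turn); origin on the table 10 mm ahead (x) of the seat point, same axes.

How it is judged:
By the outcome, as a careful person would: the job done as asked, in the order asked, and still so for the second after the job is handed in, with the robot touching nothing.
It also fails if it takes over 72 s, if anything falls off the work surface, if the arm or the gripper's body presses on something with over 40 N, if the wrist force passes 120 N, or if a joint passes its speed limit or range.

## Working session

There is one attempt and no reset: what is moved stays moved. The work goes in short steps, Python scripts to look and compute and a tool call to move; the robot and the scene stay as the last step left them, time stands still between calls to the robot, and variables do not carry over. Pictures are saved under pics/ and viewed, and the job is handed in when it is done.

Besides the shell and the picture viewer there is one more tool, called as name(argument=value, ...) on one line, values as JSON. play_rows: Moves the arm, as the interface text tells. Its arguments: {"type":"object","properties":{"claw":{"type":"array","items":{"type":"number"}},"travel":{"type":"array","items":{"type":"array","items":{"type":"number"}}},"yaw":{"type":"array","items":{"type":"number"}},"newtons":{"type":"number"}},"required":["claw","travel","yaw"]}

```bash
ls; mkdir -p pics; python3 - <<'E'
from plant import env, vision
import cv2
print(env.get_state())
for n in("side","top"):
    im=vision.read_camera(n); cv2.imwrite(f"pics/{n}0.png",im[:,:,::-1]); print(n,vision.calibration(n))
E
```

```text
pics
{'t': 0.0, 'qpos': array([ 1.06490354e+00,  2.21239642e-01,  1.52765341e+00, -2.45695174e-05,
        1.39467570e+00, -1.26120208e-01]), 'dq': array([-0.00060335, -0.00064056,  0.00033928, -0.0012942 , -0.00055573,
        0.00090714]), 'effort': array([-4.69258666e-04, -4.96886909e+01, -3.89397669e+01, -2.71936169e-04,
        1.06845517e-02,  2.61516982e-05]), 'eef_pos': array([231.41386201, 579.9133504 , 230.16847596]), 'tool_rot': array([-5.92848390e-01, -3.08454415e+00,  2.96159302e-03]), 'wrist_force': array([-0.29052939,  0.10359377, -0.57624035]), 'ft_torque': array([-0.03636146, -0.03783866,  0.00543872]), 'gripper_width': 85.0878877445239}
side {'mtx': array([[498.35412648,   0.        , 313.33788868],
       [  0.        , 498.35412648, 237.26632956],
       [  0.        ,   0.        ,   1.        ]]), 'origin': array([384.00689945, 779.05572779, 753.93485293]), 'rotation': array([-0.27898835,  2.75262825, -1.2878201 ])}
top {'mtx': array([[568.72800845,   0.        , 315.98151072],
       [  0.        , 568.72800845, 238.81386556],
       [  0.        ,   0.        ,   1.        ]]), 'origin': array([ 403.37649387,    4.72609539, 1504.44297776]), 'rotation': array([-2.14468381,  2.19912023, -0.13606835])}
```

View pics/side0.png

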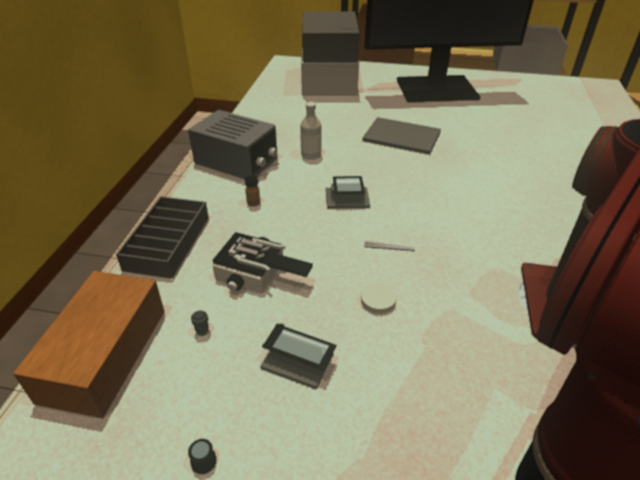

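View pics/top0.png

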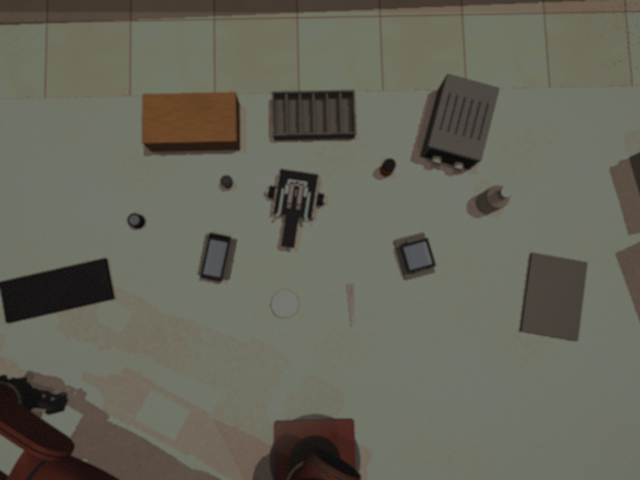

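The side view shows the long plate at about (300,347), the stage at (260,262) and the square plate at (348,190). In the top view the long plate is at (216,257), the stage at (296,205) and the square plate at (417,256). I'll zoom in next.

```bash
python3 - <<'E'
import cv2
t=cv2.imread("pics/top0.png"); s=cv2.imread("pics/side0.png")
def crop(im,x,y,w,h,k,n): cv2.imwrite(n,cv2.resize(im[y:y+h,x:x+w],None,fx=k,fy=k,interpolation=cv2.INTER_CUBIC))
crop(t,190,160,150,130,5,"pics/tc.png")
crop(s,190,220,160,170,3.5,"pics/sc.png")
E
```

```text
(no output)
```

View pics/tc.png

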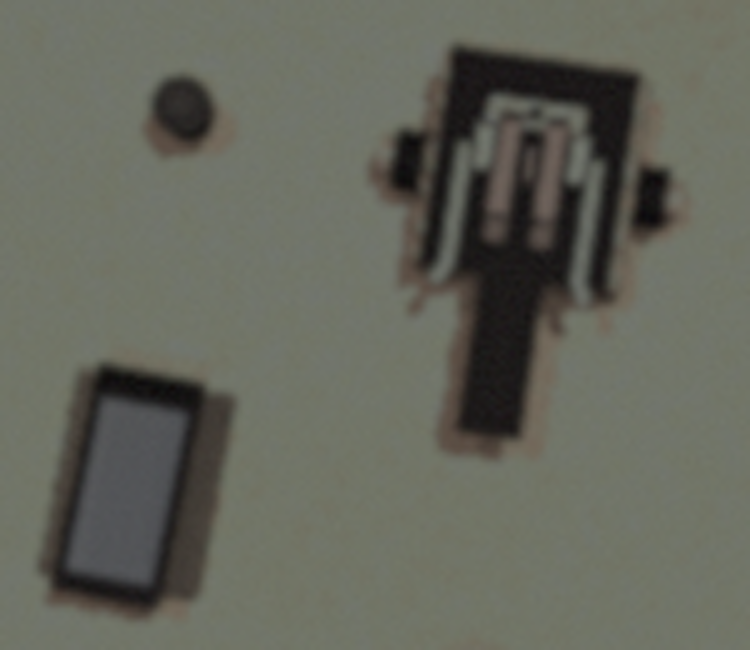

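View pics/sc.png

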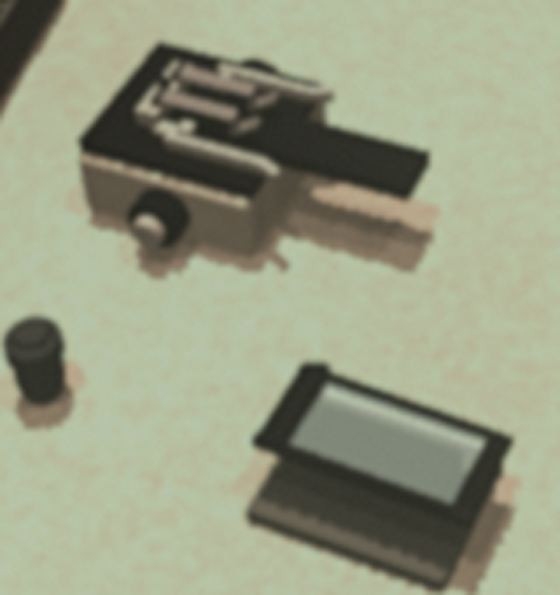

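```bash
cat > h.py <<'E'
import numpy as np, cv2
from scipy.spatial.transform import Rotation as R
from scipy.optimize import least_squares
from scipy.ndimage import map_coordinates, gaussian_filter
import json,os
CALF='cal.json'
def cal(n):
    if not os.path.exists(CALF):
        from plant import vision
        json.dump({k:{a:np.asarray(b).tolist() for a,b in vision.calibration(k).items()} for k in("side","top")},open(CALF,'w'))
    c=json.load(open(CALF))[n]; return {k:np.array(v) for k,v in c.items()}
def proj(n,P):
    c=cal(n); q=(np.atleast_2d(P)-c['origin'])@R.from_rotvec(c['rotation']).as_matrix()
    p=q@c['mtx'].T; return p[:,:2]/p[:,2:]
def back(n,uv,z):
    c=cal(n); M=R.from_rotvec(c['rotation']).as_matrix()
    d=M@np.linalg.solve(c['mtx'],np.array([uv[0],uv[1],1.])); s=(z-c['origin'][2])/d[2]; return c['origin']+s*d
def pose(p,L):  # p=x,y,yaw ; L local pts
    c,s=np.cos(p[2]),np.sin(p[2]); L=np.atleast_2d(L)
    return np.c_[p[0]+c*L[:,0]-s*L[:,1],p[1]+s*L[:,0]+c*L[:,1],L[:,2]]
def edges(n,img,p,lines,sub=25,rng=3.0):
    """returns observed edge residual (px) per sample; line=(A,B,sign) outward normal local dir"""
    out=[]
    for A,B,o in lines:
        A=np.array(A,float);B=np.array(B,float)
        t=np.linspace(.06,.94,sub)[:,None]; P=A+(B-A)*t
        u=proj(n,pose(p,P)); u2=proj(n,pose(p,P+np.array(o,float)))
        d=proj(n,pose(p,B[None]))-proj(n,pose(p,A[None])); d/=np.linalg.norm(d)
        nn=np.array([-d[0,1],d[0,0]]); 
        if np.mean((u2-u)@nn)<0: nn=-nn
        s=np.arange(-rng,rng+.01,.25)
        xs=u[:,0,None]+nn[0]*s; ys=u[:,1,None]+nn[1]*s
        pr=map_coordinates(img,[ys,xs],order=1)
        g=np.gradient(pr,axis=1); g=np.clip(g,0,None); g=g**2
        g=g.mean(0) # averaged along line
        out.append(((g*s).sum()/g.sum(), g.max()**.5, u, nn))
    return out
E
python3 - <<'E'
from h import *
def f(c):return ((c[0]+.5)/5-.5+190,(c[1]+.5)/5-.5+160)
def g(c):return ((c[0]+.5)/3.5-.5+190,(c[1]+.5)/3.5-.5+220)
print("plate top")
for c in [(100,365),(205,383),(155,605),(55,588)]: print(back('top',f(c),45).round(1))
print("plate side")
for c,z in [((315,365),45),((512,438),45),((470,522),45),((255,440),45)]: print(back('side',g(c),z).round(1))
print("stage top")
for c in [(455,45),(640,73),(520,437),(458,430)]: print(back('top',f(c),55).round(1))
print("stage side")
for c in [(162,43),(82,143),(430,153),(410,195)]: print(back('side',g(c),55).round(1))
E
```

```text
plate top
[586.8 254.1  45. ]
[576.2 200.1  45. ]
[462.6 226.7  45. ]
[472.5 277.6  45. ]
plate side
[569.2 203.1  45. ]
[459.8 229.4  45. ]
[471.2 282.9  45. ]
[586.4 256.4  45. ]
stage top
[748.6  67.6  55. ]
[731.6 -28.1  55. ]
[543.3  38.2  55. ]
[547.6  69.9  55. ]
stage side
[728.5 -25.1  55. ]
[745.1  73.9  55. ]
[541.   41.5  55. ]
[545.1  78.4  55. ]
```

```bash
cat >> h.py <<'E'
PL=[((-60,28,45),(40,28,45),(0,1,0)),((-60,-28,45),(40,-28,45),(0,-1,0)),((-60,-28,45),(-60,28,45),(-1,0,0))]
ST=[((-65,17,55),(0,17,55),(0,1,0)),((-65,-17,55),(0,-17,55),(0,-1,0)),((-65,-17,55),(-65,17,55),(-1,0,0)),((35,50,55),(110,50,55),(0,1,0)),((35,-50,55),(110,-50,55),(0,-1,0))]
def fit(imgs,p0,lines,names=('top','side'),it=12,skip={}):
    p=np.array(p0,float)
    for k in range(it):
        def lin(q):
            r=[]
            for n in names:
                for i,(e,L) in enumerate(zip(E[n],lines)):
                    if (n,i) in skip: continue
                    A,B,o=L; t=np.linspace(.06,.94,5)[:,None]
                    P=np.array(A,float)+(np.array(B,float)-np.array(A,float))*t
                    r+=list((proj(n,pose(q,P))-proj(n,pose(p,P)))@e[3]-e[0])
            return r
        E={n:edges2(n,imgs[n],p,lines) for n in names}
        def lin2(q):
            r=[]
            for n in names:
                for i,e in enumerate(E[n]):
                    if (n,i) in skip: continue
                    r+=list(((proj(n,pose(q,e[4]))-e[2])@e[3]-e[0])*e[1])
            return r
        s=least_squares(lin2,p,loss='soft_l1',x_scale=[1,1,.01]); 
        if np.abs(s.x-p).max()<.01: break
        p=p+(s.x-p)*.8
    return p,E
def edges2(n,img,p,lines,sub=16,rng=2.5):
    out=[]
    for A,B,o in lines:
        A=np.array(A,float);B=np.array(B,float)
        t=np.linspace(.06,.94,sub)[:,None]; P=A+(B-A)*t
        u=proj(n,pose(p,P)); u2=proj(n,pose(p,P+np.array(o,float)))
        d=(u[-1]-u[0])/np.linalg.norm(u[-1]-u[0]); nn=np.array([-d[1],d[0]])
        if np.mean((u2-u)@nn)<0: nn=-nn
        s=np.arange(-rng,rng+.01,.25)
        pr=map_coordinates(img,[u[:,1,None]+nn[1]*s,u[:,0,None]+nn[0]*s],order=1)
        g=np.clip(np.gradient(pr,axis=1),0,None)**2
        # smooth along line
        g=gaussian_filter(g,[1.5,0.5])
        out.append(((g*s).sum(1)/(g.sum(1)+1e-6),np.clip(np.sqrt(g.max(1))/5,0,1),u,nn,P))
    return out
def load(a,b): return {'top':gaussian_filter(cv2.cvtColor(cv2.imread(a),6).astype(float),.5),'side':gaussian_filter(cv2.cvtColor(cv2.imread(b),6).astype(float),.5)}
E
python3 - <<'E'
from h import *
I=load('pics/top0.png','pics/side0.png')
for nm,p0,L in (('plate',(524.5,239.5,-.2),PL),('stage',(610,43,-.174),ST)):
  for ns in (('top','side'),('top',),('side',)):
    p,E=fit(I,p0,L,ns); print(nm,ns,p.round(3),{n:[(round(float(e[0].mean()),2),round(float(e[1].mean()),2)) for e in E[n]] for n in ns})
E
```

```text
plate ('top', 'side') [ 5.22170e+02  2.43595e+02 -2.00000e-01] {'top': [(0.73, 0.85), (1.49, 0.57), (-0.23, 0.9)], 'side': [(1.53, 0.2), (0.11, 1.0), (0.15, 0.99)]}
plate ('top',) [ 5.23111e+02  2.43976e+02 -1.88000e-01] {'top': [(0.67, 0.84), (1.6, 0.57), (0.01, 0.91)]}
plate ('side',) [ 5.21851e+02  2.43524e+02 -2.04000e-01] {'side': [(1.57, 0.2), (0.07, 1.0), (-0.01, 0.99)]}
stage ('top', 'side') [ 6.06575e+02  4.60390e+01 -1.83000e-01] {'top': [(-0.36, 0.94), (0.57, 1.0), (-0.71, 0.88), (-1.18, 0.98), (-0.05, 1.0)], 'side': [(2.12, 0.96), (-0.15, 1.0), (0.46, 1.0), (2.15, 1.0), (0.58, 1.0)]}
stage ('top',) [ 6.08809e+02  4.39830e+01 -1.79000e-01] {'top': [(-0.03, 0.95), (-0.1, 1.0), (0.01, 0.91), (-0.7, 0.99), (-0.59, 1.0)]}
stage ('side',) [ 6.06477e+02  5.27880e+01 -1.65000e-01] {'side': [(0.98, 1.0), (1.67, 1.0), (-0.0, 1.0), (0.17, 1.0), (0.28, 1.0)]}
```

```bash
cat >> h.py <<'E'
def mk(n,lines,p,zb):
    o=[]; C=cal(n)['origin']
    for A,B,d in lines:
        w=pose((0,0,p[2]),[d])[0]; m=pose(p,[(np.array(A)+np.array(B))/2.])[0]
        if w[:2]@(C[:2]-m[:2])>0: A=(A[0],A[1],zb);B=(B[0],B[1],zb)
        o.append((A,B,d))
    return o
def fit2(imgs,p0,lines,zb,names=('top','side'),skip=(),it=15):
    p=np.array(p0,float)
    for k in range(it):
        E={n:edges2(n,imgs[n],p,mk(n,lines,p,zb)) for n in names}
        f=lambda q:np.concatenate([((proj(n,pose(q,e[4]))-e[2])@e[3]-e[0])*e[1] for n in names for i,e in enumerate(E[n]) if (n,i) not in skip])
        s=least_squares(f,p,loss='soft_l1',x_scale=[1,1,.01])
        d=s.x-p; p=p+d*.8
        if np.abs(d).max()<.01: break
    return p,{n:[(round(float(e[0].mean()),2),round(float(e[1].mean()),2)) for e in E[n]] for n in names}
E
python3 - <<'E'
from h import *
I=load('pics/top0.png','pics/side0.png')
for nm,p0,L,zb in (('plate',(524.5,241,-.2),PL,40),('stage',(609,44,-.177),ST,45)):
  for ns in (('top','side'),('top',),('side',)):
    p,E=fit2(I,p0,L,zb,ns); print(nm,ns,p.round(3),E)
    if len(ns)==2:
      for n in('top','side'):
        im=cv2.imread(f'pics/{n}0.png'); c=proj(n,pose(p,[L[0][0]]))[0].astype(int); k=6
        x0,y0=c[0]-60,c[1]-60
        if nm=='stage': y0-=0
        cr=cv2.resize(im[y0:y0+100,x0:x0+130],None,fx=k,fy=k,interpolation=cv2.INTER_CUBIC)
        for A,B,d in mk(n,L,p,zb):
          q=((proj(n,pose(p,[A,B]))-[x0,y0]+.5)*k-.5).round().astype(int); cv2.line(cr,tuple(map(int,q[0])),tuple(map(int,q[1])),(0,0,255),1)
        cv2.imwrite(f'pics/fit_{nm}_{n}.png',cr)
a=[cv2.imread(f'pics/fit_{m}_{n}.png')for m in('plate','stage') for n in ('top','side')]
a=[cv2.resize(x,(400,300)) for x in a]
cv2.imwrite('pics/fit.png',np.vstack([np.hstack(a[:2]),np.hstack(a[2:])]))
E
```

```text
plate ('top', 'side') [ 5.23039e+02  2.43308e+02 -2.04000e-01] {'top': [(0.74, 0.85), (1.23, 0.57), (0.01, 0.91)], 'side': [(0.08, 0.2), (0.09, 1.0), (-0.01, 0.99)]}
plate ('top',) [ 5.23219e+02  2.44270e+02 -1.89000e-01] {'top': [(0.61, 0.84), (1.47, 0.57), (0.01, 0.91)]}
plate ('side',) [ 5.22995e+02  2.43108e+02 -2.07000e-01] {'side': [(0.17, 0.2), (0.01, 1.0), (-0.02, 0.99)]}
stage ('top', 'side') [ 6.0933e+02  4.4663e+01 -1.8400e-01] {'top': [(-0.21, 0.95), (0.1, 1.0), (-0.16, 0.9), (-0.85, 0.98), (-0.49, 1.0)], 'side': [(0.18, 1.0), (-0.44, 1.0), (0.12, 1.0), (0.15, 1.0), (0.27, 1.0)]}
stage ('top',) [ 6.09724e+02  4.40440e+01 -1.81000e-01] {'top': [(-0.08, 0.95), (-0.15, 1.0), (0.01, 0.91), (-0.74, 0.99), (-0.61, 1.0)]}
stage ('side',) [ 6.09169e+02  4.52460e+01 -1.88000e-01] {'side': [(-0.03, 1.0), (-0.21, 1.0), (-0.0, 1.0), (0.05, 1.0), (0.35, 1.0)]}
```

View pics/fit.png

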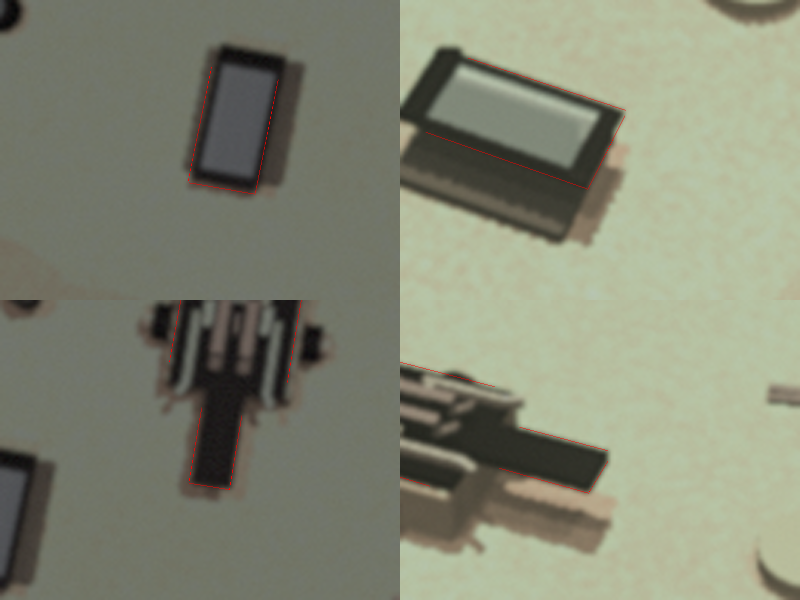

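```bash
python3 - <<'E'
from h import *
im=cv2.imread('pics/top0.png'); cr=cv2.resize(im[228:288,190:250],None,fx=10,fy=10,interpolation=cv2.INTER_CUBIC)
cv2.imwrite('pics/pt.png',cv2.convertScaleAbs(cr,alpha=1.7))
im=cv2.imread('pics/side0.png'); cr=cv2.resize(im[315:390,255:345],None,fx=8,fy=8,interpolation=cv2.INTER_CUBIC)
cv2.imwrite('pics/ps.png',cr)
E
```

```text
(no output)
```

View pics/pt.png

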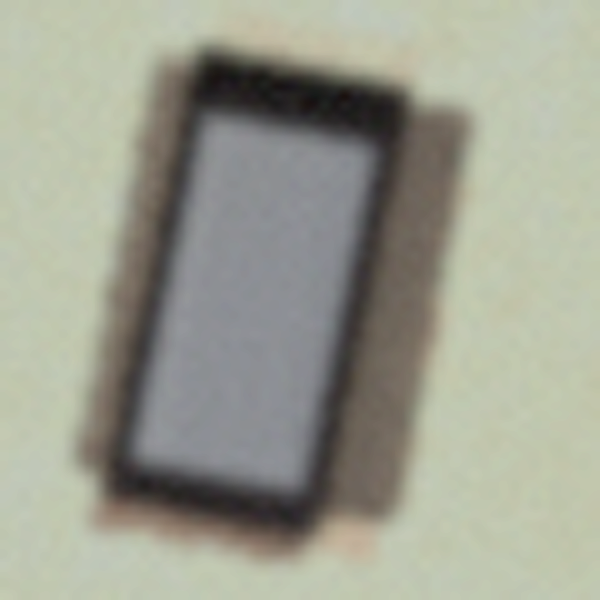

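View pics/ps.png

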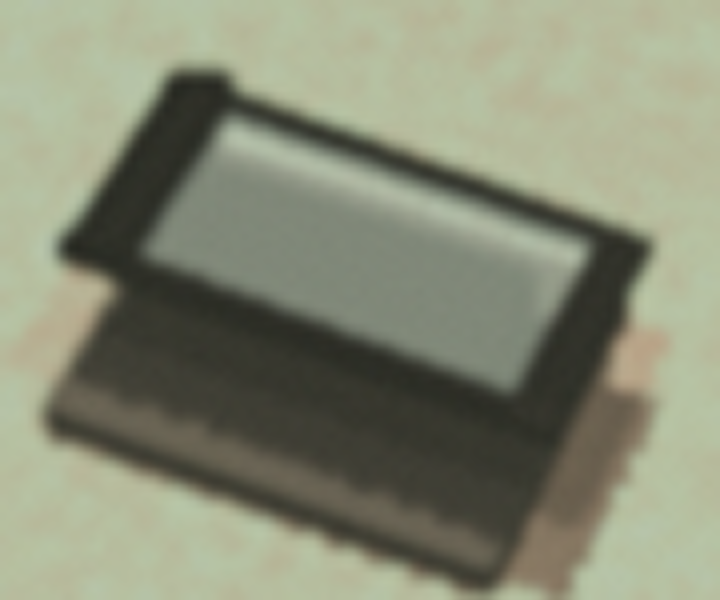

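```bash
python3 - <<'E'
from h import *
def f(c,z,k=10,o=(190,228),n='top'):return back(n,((c[0]+.5)/k-.5+o[0],(c[1]+.5)/k-.5+o[1]),z)
T=[f(c,z) for c,z in (((200,118),44),((385,148),44),((305,492),44),((130,462),44))]
S=[f(c,44,8,(255,315),'side') for c in ((145,250),(230,115),(597,240),(520,392))]
for P in (T,S):
    P=np.array(P); a=(P[0]+P[1])/2; b=(P[2]+P[3])/2; yaw=np.arctan2(*(a-b)[1::-1]); print(P.round(1).tolist()); print('nosemid',a.round(1),'tailmid',b.round(1),'yaw',yaw, 'len',np.linalg.norm(a-b),'w',np.linalg.norm(P[0]-P[1]),np.linalg.norm(P[2]-P[3]))
print('outer top', [f(c,z).round(1).tolist() for c,z in (((203,50),45),((407,85),40),((318,528),40),((112,497),40))])
print('outer side', [f(c,z,8,(255,315),'side').round(1).tolist() for c,z in (((60,250),42),((170,72),45),((652,245),45),((550,437),40))])
E
```

```text
[[569.4, 254.5, 44.0], [560.5, 207.0, 44.0], [472.5, 228.2, 44.0], [481.3, 272.8, 44.0]]
nosemid [565.  230.7  44. ] tailmid [476.9 250.5  44. ] yaw -0.22083758346146057 len 90.269620542302 w 48.321319485545224 45.47493471338703
[[568.8, 253.1, 44.0], [559.9, 212.4, 44.0], [471.6, 230.5, 44.0], [480.5, 273.4, 44.0]]
nosemid [564.3 232.7  44. ] tailmid [476.1 251.9  44. ] yaw -0.21415458312805874 len 90.313981082284 w 41.64753460540674 43.767096328351606
outer top [[586.9, 253.4, 45.0], [577.2, 201.7, 40.0], [463.4, 225.5, 40.0], [472.6, 278.2, 40.0]]
outer side [[587.8, 255.3, 42.0], [576.3, 203.7, 45.0], [459.4, 230.2, 45.0], [472.6, 280.5, 40.0]]
```

```bash
cat >> h.py <<'E'
def togo(x,y,z,yaw,base=None):
    """yaw = world yaw of plate axis; tool x along -axis"""
    from plant import env
    s=env.get_state(); M=R.from_rotvec(s['tool_rot']).as_matrix()
    d=M.T@(np.array([x,y,z])-s['eef_pos'])
    ax=-M[:2,0]; cur=np.arctan2(ax[1],ax[0]); tw=-(yaw-cur)
    print('t',round(s['t'],2),'pos',s['eef_pos'].round(1),'yaw',round(cur,4),'tilt',M[:,2].round(4),'F',s['wrist_force'].round(2),'w',round(s['gripper_width'],1)); print('TRAVEL',(d/1000).round(4),'YAW',round((tw+np.pi)%(2*np.pi)-np.pi,4))
PLATE=(524.5,240.7,-.212); SEAT=(609.4,44.6,-.184)
def at(p,fx,fy=0): return pose(p,[[fx,fy,0]])[0][:2]
E
python3 -c "
from h import *
g=at(PLATE,-42);print(g);togo(g[0],g[1],130,PLATE[2])"
```

```text
[483.44029436 249.53745282]
t 0.1 pos [231.4 579.9 230.3] yaw -0.3798 tilt [-9.0e-04 -1.7e-03 -1.0e+00] F [ 0.38 -0.07  0.95] w 85.5
TRAVEL [-0.3566 -0.2132  0.1006] YAW -0.1678
```

play_rows(claw=[1, 1, 1, 1, 1], travel=[[-0.03, -0.018, 0.0], [-0.066, -0.04, 0.0], [-0.105, -0.063, 0.01], [-0.144, -0.086, 0.02], [-0.18, -0.107, 0.03]], yaw=[-0.03, -0.06, -0.1, -0.13, -0.168], newtons=30)

```text
t: 0.6
eef_pos: [359.9, 412.6, 200.6]
tool_rot: [-0.33, -3.124, 0.001]
wrist_force: [0.3, 0.6, -0.2]
gripper_width: 85.2
```

```bash
python3 -c "
from h import *
g=at(PLATE,-42);togo(g[0],g[1],130,PLATE[2])"
```

```text
t 0.6 pos [359.9 412.6 200.6] yaw -0.2103 tilt [-1.e-04 -4.e-04 -1.e+00] F [ 0.29  0.63 -0.15] w 85.2
TRAVEL [-0.1549 -0.1336  0.0707] YAW 0.0017
```

play_rows(claw=[1, 1, 1, 1, 1], travel=[[-0.035, -0.03, 0.015], [-0.07, -0.06, 0.03], [-0.105, -0.09, 0.045], [-0.14, -0.121, 0.06], [-0.155, -0.134, 0.071]], yaw=[0, 0, 0, 0, 0])

```text
t: 1.1
eef_pos: [483.9, 247.4, 129.0]
tool_rot: [-0.336, -3.123, 0.002]
wrist_force: [-0.4, 0.7, -0.5]
gripper_width: 85.5
```

play_rows(claw=[1, 1], travel=[[0, 0, 0], [0, 0, 0]], yaw=[0, 0])

```text
t: 1.3
eef_pos: [482.2, 250.5, 129.8]
tool_rot: [-0.334, -3.122, 0.0]
wrist_force: [0.6, 0.2, 0.3]
gripper_width: 85.1
```

```bash
python3 -c "
from h import *
g=at(PLATE,-42);togo(g[0],g[1],70,PLATE[2])
from plant import vision
for n in('top','side'):cv2.imwrite(f'pics/{n}1.png',vision.read_camera(n)[:,:,::-1])
t=cv2.imread('pics/top1.png')[200:320,170:290];s=cv2.imread('pics/side1.png')[260:400,240:400]
cv2.imwrite('pics/c1.png',np.hstack([cv2.resize(t,(400,400),interpolation=2),cv2.resize(s,(400,400),interpolation=2)]))"
```

```text
t 1.3 pos [482.2 250.5 129.8] yaw -0.2132 tilt [-0.0015 -0.     -1.    ] F [0.61 0.24 0.29] w 85.1
TRAVEL [-0.0015 -0.0007  0.0598] YAW -0.0012
```

View pics/c1.png

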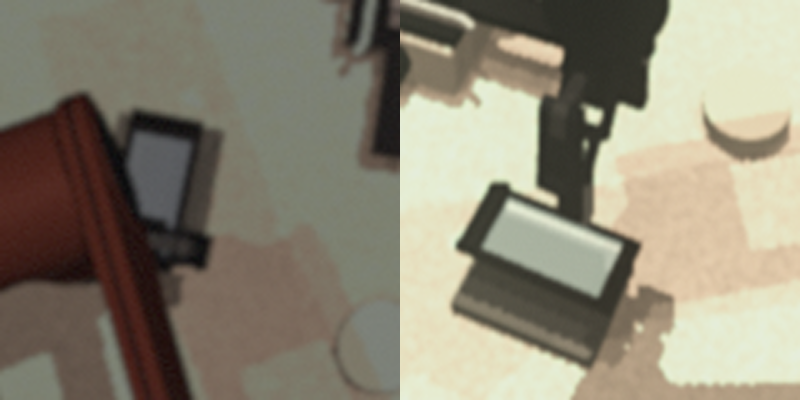

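The gripper hangs over the tail end of the plate, so I'll descend.

play_rows(claw=[1, 1, 1, 1, 1], travel=[[-0.001, -0.001, 0.03], [-0.001, -0.001, 0.055], [-0.001, -0.001, 0.07], [-0.001, -0.001, 0.08], [-0.001, -0.001, 0.085]], yaw=[0, 0, 0, 0, 0])

```text
t: 1.9
eef_pos: [483.0, 250.1, 44.9]
tool_rot: [-0.331, -3.124, 0.0]
wrist_force: [-0.6, 0.8, 0.9]
gripper_width: 85.3
```

play_rows(claw=[1, 1, 1, 1], travel=[[0, 0, 0.008], [0, 0, 0.016], [0, 0, 0.024], [0, 0, 0.024]], yaw=[0, 0, 0, 0])

```text
t: 2.3
eef_pos: [482.5, 249.2, 20.1]
tool_rot: [-0.332, -3.122, 0.001]
wrist_force: [-0.5, -0.0, -0.7]
gripper_width: 85.3
```

```bash
python3 -c "
from h import *
g=at(PLATE,-42);togo(g[0],g[1],20,PLATE[2])
from plant import vision
for n in('top','side'):cv2.imwrite(f'pics/{n}2.png',vision.read_camera(n)[:,:,::-1])
t=cv2.imread('pics/top2.png')[200:320,170:290];s=cv2.imread('pics/side2.png')[290:390,250:350]
cv2.imwrite('pics/c2.png',np.hstack([cv2.resize(t,(400,400),interpolation=2),cv2.resize(s,(400,400),interpolation=2)]))"
```

```text
t 2.3 pos [482.5 249.2  20.1] yaw -0.2119 tilt [-1.8e-03 -6.0e-04 -1.0e+00] F [-0.45 -0.03 -0.75] w 85.3
TRAVEL [-0.0008  0.0005  0.0001] YAW 0.0001
```

View pics/c2.png

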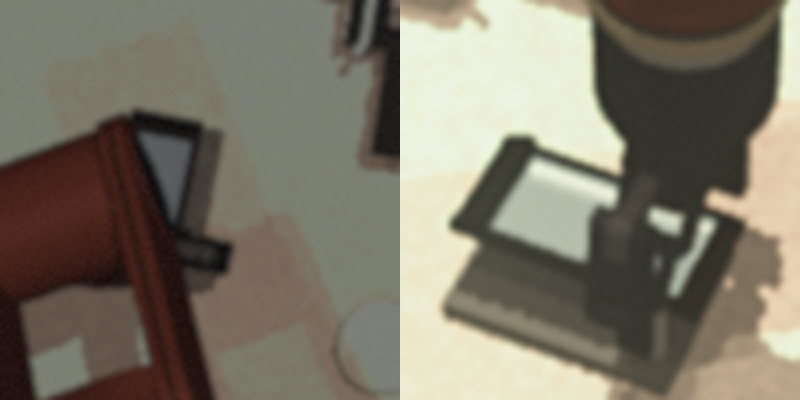

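play_rows(claw=[0.8, 0.72, 0.7, 0.68, 0.67], travel=[[0, 0, 0], [0, 0, 0], [0, 0, 0], [0, 0, 0], [0, 0, 0]], yaw=[0, 0, 0, 0, 0], newtons=25)

```text
t: 2.9
eef_pos: [483.6, 249.7, 21.5]
tool_rot: [0.332, 3.124, 0.001]
wrist_force: [0.5, 1.2, 0.1]
gripper_width: 57.7
```

play_rows(claw=[0.65, 0.6, 0.55, 0.5, 0.5], travel=[[0, 0, 0], [0, 0, 0], [0, 0, 0], [0, 0, 0], [0, 0, 0]], yaw=[0, 0, 0, 0, 0], newtons=30)

```text
t: 3.4
eef_pos: [483.6, 249.8, 21.8]
tool_rot: [0.332, 3.124, 0.001]
wrist_force: [-2.6, 0.1, 5.5]
gripper_width: 55.4
```

```bash
python3 -c "
from h import *
g=at(PLATE,-42);togo(g[0],g[1],20,PLATE[2])"
```

```text
t 3.4 pos [483.6 249.8  21.8] yaw -0.2118 tilt [ 4.e-04  3.e-04 -1.e+00] F [-2.63  0.11  5.52] w 55.4
TRAVEL [ 0.0001 -0.0002  0.0018] YAW 0.0002
```

play_rows(claw=[0.5, 0.5, 0.5, 0.5, 0.5], travel=[[0, 0, -0.005], [0, 0, -0.015], [0, 0, -0.035], [0, 0, -0.06], [0, 0, -0.08]], yaw=[0, 0, 0, 0, 0])

```text
t: 3.9
eef_pos: [483.5, 249.5, 102.8]
tool_rot: [0.332, 3.124, 0.0]
wrist_force: [0.5, -0.1, -2.9]
gripper_width: 55.2
```

play_rows(claw=[0.5, 0.5, 0.5], travel=[[0, 0, 0], [0, 0, 0], [0, 0, 0]], yaw=[0, 0, 0])

```text
t: 4.2
eef_pos: [482.3, 249.1, 99.9]
tool_rot: [-0.332, -3.122, 0.002]
wrist_force: [0.3, 0.0, -1.8]
gripper_width: 55.3
```

```bash
python3 -c "
from h import *
from plant import vision
for n in('top','side'):cv2.imwrite(f'pics/{n}3.png',vision.read_camera(n)[:,:,::-1])
g=at(SEAT,-42-60);print(g);togo(g[0],g[1],105,SEAT[2])
t=cv2.imread('pics/top3.png')[200:320,170:290];s=cv2.imread('pics/side3.png')[270:390,240:360]
cv2.imwrite('pics/c3.png',np.hstack([cv2.resize(t,(400,400),interpolation=2),cv2.resize(s,(400,400),interpolation=2)]))"
```

```text
[509.12179002  63.26227756]
t 4.3 pos [482.2 249.1  99.7] yaw -0.2119 tilt [-0.0026 -0.001  -1.    ] F [ 0.13  0.32 -2.31] w 55.1
TRAVEL [-0.0653 -0.1761 -0.0052] YAW -0.0279
```

View pics/c3.png

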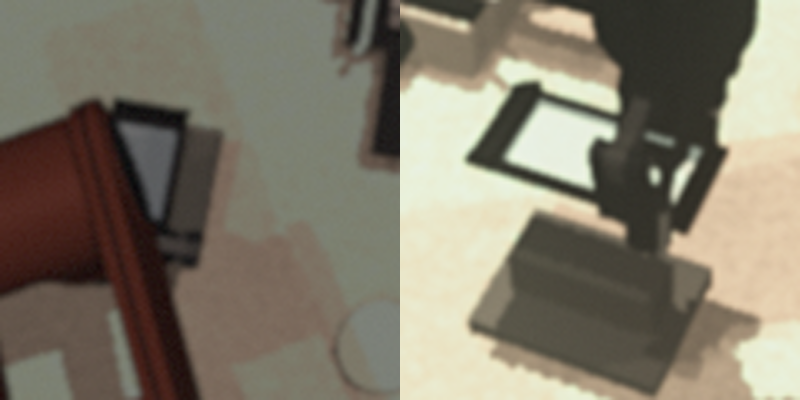

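```bash
python3 - <<'E'
from h import *
def f(c,z):return back('top',((c[0]+.5)/5-.5+190,(c[1]+.5)/5-.5+160),z)
c,s=np.cos(SEAT[2]),np.sin(SEAT[2])
def loc(P): d=P[:2]-SEAT[:2]; return np.round([c*d[0]+s*d[1],-s*d[0]+c*d[1]],1)
for nm,p,z in (('tipL',(495,243),68),('tipR',(540,250),68),('kinkL',(497,215),60),('kinkR',(543,222),60),('headbackL',(490,93),73),('headbackR',(590,105),73),('guideL end',(435,280),63),('guideR end',(585,303),63),('gL top',(463,140),63),('gR top',(600,158),63)): print(nm,loc(f(p,z)))
E
```

```text
tipL [31.2  9.8]
tipR [ 31.3 -13.5]
kinkL [47.  11.7]
kinkR [ 47.2 -12.3]
headbackL [106.7  24.7]
headbackR [108.8 -26.8]
guideL end [ 8.2 37.3]
guideR end [  8.7 -40.4]
gL top [82.3 35.1]
gR top [ 84.3 -36. ]
```

play_rows(claw=[0.5, 0.5, 0.5, 0.5, 0.5], travel=[[-0.01, -0.03, 0], [-0.026, -0.07, -0.004], [-0.044, -0.115, -0.005], [-0.058, -0.155, -0.005], [-0.065, -0.176, -0.005]], yaw=[0, -0.01, -0.02, -0.028, -0.028])

```text
t: 4.8
eef_pos: [509.6, 60.9, 105.4]
tool_rot: [-0.291, -3.127, 0.002]
wrist_force: [0.5, -0.4, -2.2]
gripper_width: 55.1
```

play_rows(claw=[0.5, 0.5, 0.5], travel=[[0, 0, 0], [0, 0, 0], [0, 0, 0]], yaw=[0, 0, 0])

```text
t: 5.1
eef_pos: [509.4, 64.7, 105.7]
tool_rot: [-0.287, -3.127, -0.0]
wrist_force: [-0.5, 0.8, -1.2]
gripper_width: 55.4
```

```bash
python3 -c "
from h import *
from plant import vision
for n in('top','side'):cv2.imwrite(f'pics/{n}4.png',vision.read_camera(n)[:,:,::-1])
g=at(SEAT,-42-58);print(g);togo(g[0],g[1],60,SEAT[2])
t=cv2.imread('pics/top4.png')[160:280,240:360];s=cv2.imread('pics/side4.png')[200:320,200:320]
cv2.imwrite('pics/c4.png',np.hstack([cv2.resize(t,(400,400),interpolation=2),cv2.resize(s,(400,400),interpolation=2)]))"
```

```text
[511.08802943  62.89635055]
t 5.2 pos [509.5  65.  105.9] yaw -0.1822 tilt [-7.e-04  2.e-04 -1.e+00] F [ 0.49 -0.54 -1.54] w 55.0
TRAVEL [-0.0019 -0.0017  0.0459] YAW 0.0018
```

View pics/c4.png

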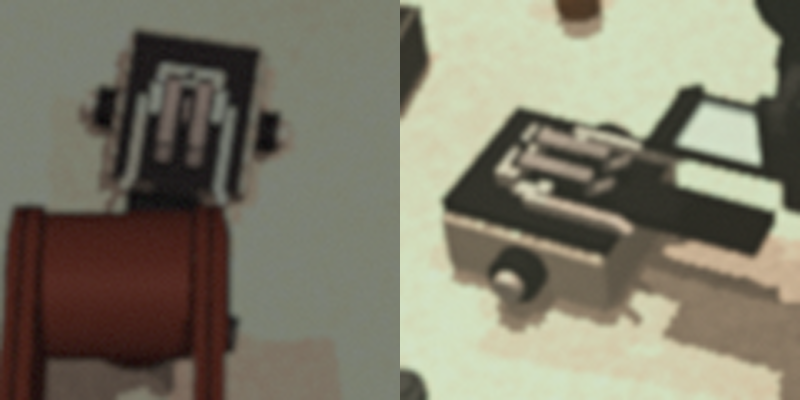

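The plate sits high above the tongue with its nose just short of the guides. I'll lower it closer before checking alignment.

play_rows(claw=[0.5, 0.5, 0.5, 0.5, 0.5], travel=[[-0.001, -0.001, 0.015], [-0.002, -0.002, 0.035], [-0.002, -0.002, 0.048], [-0.002, -0.002, 0.056], [-0.002, -0.002, 0.056]], yaw=[0.002, 0.002, 0.002, 0.002, 0.002])

```text
t: 5.7
eef_pos: [510.4, 62.0, 49.0]
tool_rot: [-0.29, -3.125, 0.0]
wrist_force: [0.7, -0.3, -2.2]
gripper_width: 54.8
```

play_rows(claw=[0.5, 0.5], travel=[[0, 0, 0], [0, 0, 0]], yaw=[0, 0])

```text
t: 5.9
eef_pos: [512.3, 61.6, 51.2]
tool_rot: [0.291, 3.126, 0.0]
wrist_force: [-0.2, 1.1, -0.8]
gripper_width: 55.3
```

```bash
python3 -c "
from h import *
from plant import vision
for n in('top','side'):cv2.imwrite(f'pics/{n}5.png',vision.read_camera(n)[:,:,::-1])
g=at(SEAT,-42-58);print(g);togo(g[0],g[1],50,SEAT[2])
t=cv2.imread('pics/top5.png')[160:280,240:360];s=cv2.imread('pics/side5.png')[220:290,230:330]
cv2.imwrite('pics/c5t.png',cv2.resize(t,(600,600),interpolation=2));cv2.imwrite('pics/c5s.png',cv2.resize(s,(800,560),interpolation=2))"
```

```text
[511.08802943  62.89635055]
t 6.0 pos [512.2  61.5  51.2] yaw -0.1859 tilt [ 0.0016 -0.     -1.    ] F [ 0.01 -0.32 -1.27] w 55.3
TRAVEL [0.0014 0.0012 0.0012] YAW -0.0019
```

View pics/c5t.png

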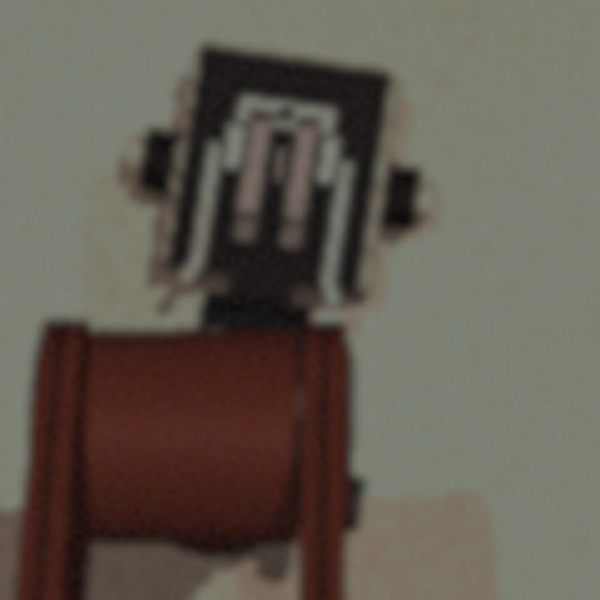

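View pics/c5s.png

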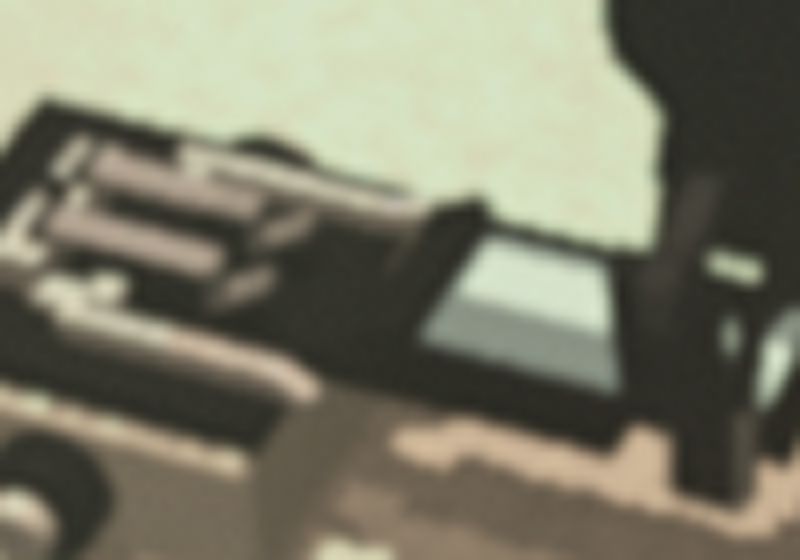

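```bash
cat > ov.py <<'E'
import sys
from h import *
def overlay(img,out,mid,z,yaw,box,k):
    x0,y0,x1,y1=box; im=cv2.imread(img); n='side' if 'side' in img else 'top'
    cr=cv2.resize(im[y0:y1,x0:x1],None,fx=k,fy=k,interpolation=cv2.INTER_CUBIC)
    def ln(p,L,c):
        for A,B in L:
            q=((proj(n,pose(p,[A,B]))-[x0,y0]+.5)*k-.5).round().astype(int); cv2.line(cr,tuple(map(int,q[0])),tuple(map(int,q[1])),c,1)
    p=(mid[0],mid[1],yaw); b=z-2.5
    L=[]
    for s in(-28,28): L+= [((-60,s,b),(60,s,b)),((-60,s,b+5),(44,s,b+5)),((44,s,b+11),(48,s,b+11)),((48,s,b+11),(60,s,b+5)),((44,s,b+5),(44,s,b+11))]
    for x,h in((-60,0),(60,0),(44,11),(48,11),(44,5),(60,5)): L.append(((x,-28,b+h),(x,28,b+h)))
    ln(p,L,(0,0,255))
    ln(SEAT,[(a[0],a[1]) for a in ST],(255,0,0))
    cv2.imwrite(out,cr)
E
python3 -c "
from ov import *
from plant import env
P=[env.get_state()['eef_pos'] for i in range(20)];print(np.std(P,0),np.mean(P,0))
m=np.mean(P,0);yw=-.185; mid=m[:2]+42*np.array([np.cos(yw),np.sin(yw)])
overlay('pics/side5.png','pics/o5.png',mid,m[2]+20.7,yw,(230,220,330,295),8)"
```

```text
[0.00000000e+00 7.10542736e-15 1.42108547e-14] [512.21150318  61.48525253  51.15221358]
```

View pics/o5.png

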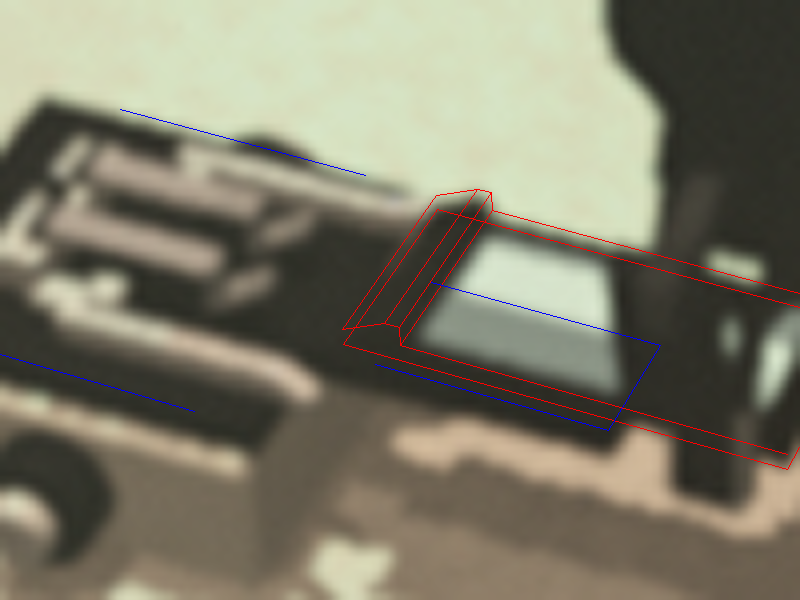

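play_rows(claw=[0.5, 0.5, 0.5, 0.5, 0.5], travel=[[0, 0, 0.003], [0, 0, 0.006], [0, 0, 0.009], [0, 0, 0.01], [0, 0, 0.01]], yaw=[0, 0, 0, 0, 0])

```text
t: 6.5
eef_pos: [511.2, 61.5, 39.9]
tool_rot: [-0.291, -3.127, 0.0]
wrist_force: [0.1, 0.0, -1.2]
gripper_width: 55.2
```

play_rows(claw=[0.5], travel=[[0, 0, 0]], yaw=[0])

```text
t: 6.6
eef_pos: [511.5, 61.5, 40.2]
tool_rot: [-0.291, -3.128, 0.0]
wrist_force: [0.1, 0.3, -1.5]
gripper_width: 55.4
```

play_rows(claw=[0.5], travel=[[0, 0, 0]], yaw=[0])

```text
t: 6.7
eef_pos: [511.6, 61.5, 40.4]
tool_rot: [0.291, 3.128, 0.0]
wrist_force: [-0.3, -0.4, -1.4]
gripper_width: 55.3
```

play_rows(claw=[0.5], travel=[[0, 0, 0]], yaw=[0])

```text
t: 6.8
eef_pos: [511.6, 61.5, 40.4]
tool_rot: [0.291, 3.128, 0.0]
wrist_force: [0.9, -0.2, -1.6]
gripper_width: 55.1
```

play_rows(claw=[0.5, 0.5, 0.5], travel=[[0, 0.0008, 0.001], [0, 0.0008, 0.002], [0, 0.0008, 0.002]], yaw=[0, 0, 0])

```text
t: 7.1
eef_pos: [511.5, 62.4, 38.1]
tool_rot: [-0.291, -3.128, 0.0]
wrist_force: [0.2, 0.5, -1.6]
gripper_width: 55.1
```

play_rows(claw=[0.5, 0.5], travel=[[0, 0, 0.0005], [0, 0, 0.001]], yaw=[0, 0])

```text
t: 7.3
eef_pos: [511.7, 62.3, 37.3]
tool_rot: [0.291, 3.128, 0.0]
wrist_force: [-1.0, 0.1, -0.3]
gripper_width: 55.2
```

play_rows(claw=[0.5, 0.5], travel=[[0, 0, 0.0005], [0, 0, 0.001]], yaw=[0, 0])

```text
t: 7.5
eef_pos: [511.8, 62.3, 36.5]
tool_rot: [0.291, 3.128, -0.0]
wrist_force: [-0.9, -0.1, 2.2]
gripper_width: 55.3
```

play_rows(claw=[0.5, 0.5], travel=[[0, 0, -0.0004], [0, 0, -0.0004]], yaw=[0, 0])

```text
t: 7.7
eef_pos: [511.9, 62.3, 36.8]
tool_rot: [0.291, 3.128, 0.0]
wrist_force: [-0.1, 0.4, 0.2]
gripper_width: 55.0
```

```bash
python3 -c "
from ov import *
from plant import env,vision
cv2.imwrite('pics/side6.png',vision.read_camera('side')[:,:,::-1])
s=env.get_state();print(s['eef_pos'],s['wrist_force'],s['ft_torque'])
m=s['eef_pos'];yw=-.185; mid=m[:2]+42*np.array([np.cos(yw),np.sin(yw)])
overlay('pics/side6.png','pics/o6.png',mid,57.5,yw,(230,220,330,295),8)"
```

```text
[511.85284614  62.2686975   36.81783083] [ 0.0099088  -0.21509903  1.02110968] [ 0.03591204 -0.04369226 -0.00021373]
```

View pics/o6.png

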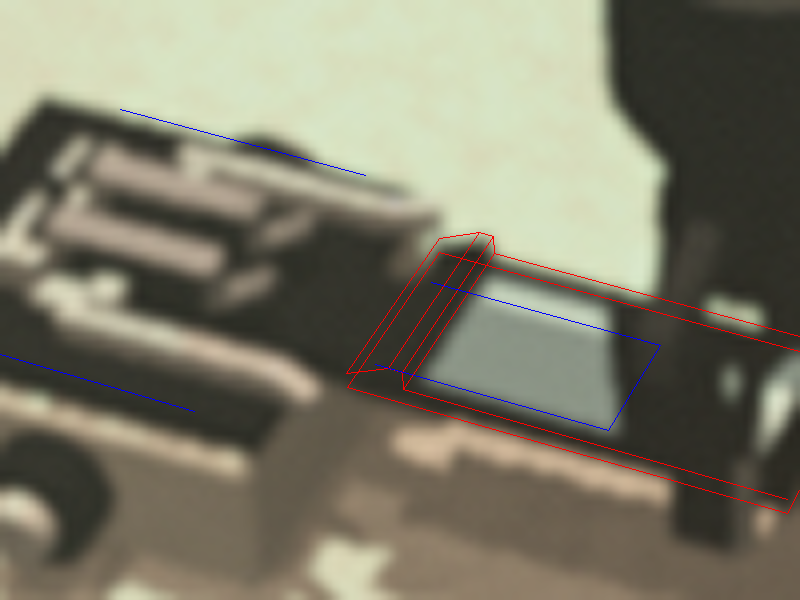

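play_rows(claw=[0.5, 0.5, 0.5, 0.5, 0.5], travel=[[-0.003, 0, 0], [-0.006, 0, 0], [-0.009, 0, 0], [-0.012, 0, 0], [-0.014, 0, 0]], yaw=[0, 0, 0, 0, 0])

```text
t: 8.25
eef_pos: [525.9, 59.6, 36.8]
tool_rot: [0.291, 3.128, 0.0]
wrist_force: [-1.2, 1.0, 2.0]
gripper_width: 55.4
```

play_rows(claw=[0.5, 0.5, 0.5, 0.5, 0.5], travel=[[-0.002, 0, 0], [-0.004, 0, 0], [-0.006, 0, 0], [-0.008, 0, 0], [-0.01, 0, 0]], yaw=[0, 0, 0, 0, 0])

```text
t: 8.75
eef_pos: [535.4, 57.8, 36.8]
tool_rot: [0.291, 3.128, 0.0]
wrist_force: [-1.6, 0.2, 3.0]
gripper_width: 54.9
```

play_rows(claw=[0.5, 0.5], travel=[[0, 0, -0.0003], [0, 0, -0.0003]], yaw=[0, 0])

```text
t: 8.95
eef_pos: [535.4, 57.8, 36.9]
tool_rot: [0.291, 3.128, -0.0]
wrist_force: [0.8, 0.1, -0.0]
gripper_width: 54.7
```

```bash
python3 -c "
from ov import *
from plant import env,vision
for n in('top','side'):cv2.imwrite(f'pics/{n}7.png',vision.read_camera(n)[:,:,::-1])
s=env.get_state();print(s['eef_pos'],s['wrist_force'],s['ft_torque'])
t=cv2.imread('pics/top7.png')[180:230,260:330];s=cv2.imread('pics/side7.png')[220:295,220:320]
cv2.imwrite('pics/c7t.png',cv2.resize(t,(700,500),interpolation=2));cv2.imwrite('pics/c7s.png',cv2.resize(s,(800,600),interpolation=2))"
```

```text
[535.22085394  57.81085382  36.84056153] [0.42287436 0.71746678 0.68258095] [ 0.03342525 -0.0748391  -0.01654248]
```

View pics/c7t.png

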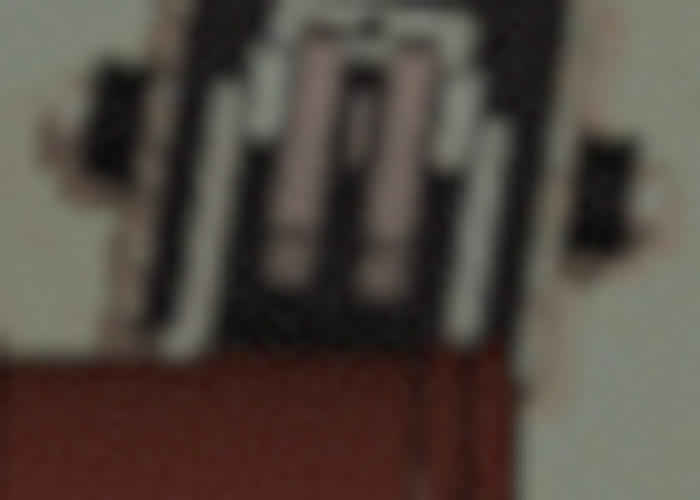

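View pics/c7s.png

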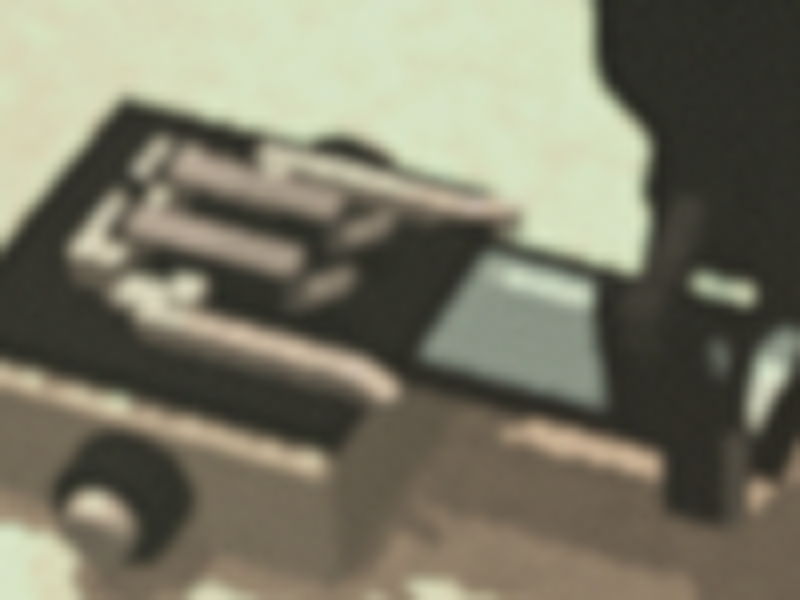

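The nose is between the guides at about (430,300) in the crop, with no side force. I'll continue in small steps.

play_rows(claw=[0.5, 0.5, 0.5, 0.5, 0.5], travel=[[-0.002, 0, 0], [-0.004, 0, 0], [-0.006, 0, 0], [-0.008, 0, 0], [-0.01, 0, 0]], yaw=[0, 0, 0, 0, 0])

```text
t: 9.55
eef_pos: [545.2, 56.0, 36.9]
tool_rot: [-0.291, -3.128, 0.0]
wrist_force: [-0.4, 0.5, -0.1]
gripper_width: 54.9
```

play_rows(claw=[0.5, 0.5, 0.5, 0.5], travel=[[-0.001, 0, 0], [-0.002, 0, 0], [-0.003, 0, 0], [-0.004, 0, 0]], yaw=[0, 0, 0, 0])

```text
t: 9.95
eef_pos: [549.0, 55.3, 36.9]
tool_rot: [-0.291, -3.128, -0.0]
wrist_force: [0.2, 0.1, -0.8]
gripper_width: 55.1
```

play_rows(claw=[0.5, 0.5, 0.5, 0.5], travel=[[-0.001, 0, 0], [-0.002, 0, 0], [-0.003, 0, 0], [-0.003, 0, 0]], yaw=[0, 0, 0, 0])

```text
t: 10.35
eef_pos: [552.2, 54.6, 37.0]
tool_rot: [0.292, 3.128, -0.0]
wrist_force: [-0.2, 0.2, -0.0]
gripper_width: 55.3
```

play_rows(claw=[0.5, 0.5, 0.5, 0.5], travel=[[-0.001, 0, 0], [-0.002, 0, 0], [-0.003, 0, 0], [-0.003, 0, 0]], yaw=[0, 0, 0, 0])

```text
t: 10.75
eef_pos: [554.0, 54.3, 36.8]
tool_rot: [-0.291, -3.126, -0.0]
wrist_force: [-5.6, 1.0, 2.4]
gripper_width: 55.3
```

play_rows(claw=[0.5, 0.5, 0.5], travel=[[-0.001, 0, 0], [-0.002, 0, 0], [-0.002, 0, 0]], yaw=[0, 0, 0])

```text
t: 11.05
eef_pos: [555.1, 54.2, 36.8]
tool_rot: [-0.291, -3.124, -0.0]
wrist_force: [-8.4, 1.7, 6.6]
gripper_width: 54.9
```

play_rows(claw=[0.5, 0.5, 0.5], travel=[[-0.001, 0, 0], [-0.002, 0, 0], [-0.002, 0, 0]], yaw=[0, 0, 0])

```text
t: 11.35
eef_pos: [557.3, 53.8, 36.8]
tool_rot: [-0.291, -3.125, -0.0]
wrist_force: [-7.8, 1.1, 5.3]
gripper_width: 55.3
```

play_rows(claw=[0.5, 0.5, 0.5], travel=[[-0.001, 0, 0], [-0.002, 0, 0], [-0.002, 0, 0]], yaw=[0, 0, 0])

```text
t: 11.65
eef_pos: [559.3, 53.5, 36.8]
tool_rot: [-0.291, -3.125, -0.0]
wrist_force: [-7.3, 0.8, 6.2]
gripper_width: 55.6
```

play_rows(claw=[0.5, 0.5, 0.5], travel=[[-0.001, 0, 0], [-0.002, 0, 0], [-0.002, 0, 0]], yaw=[0, 0, 0])

```text
t: 11.95
eef_pos: [561.2, 53.1, 36.8]
tool_rot: [-0.291, -3.125, -0.0]
wrist_force: [-7.9, 1.0, 5.0]
gripper_width: 55.2
```

play_rows(claw=[0.5, 0.5, 0.5], travel=[[-0.001, 0, 0], [-0.002, 0, 0], [-0.002, 0, 0]], yaw=[0, 0, 0])

```text
t: 12.25
eef_pos: [563.1, 52.8, 36.8]
tool_rot: [-0.291, -3.124, -0.0]
wrist_force: [-9.0, 1.8, 5.6]
gripper_width: 55.1
```

play_rows(claw=[0.5, 0.5, 0.5], travel=[[-0.001, 0, 0], [-0.002, 0, 0], [-0.002, 0, 0]], yaw=[0, 0, 0])

```text
t: 12.55
eef_pos: [565.0, 52.4, 36.8]
tool_rot: [-0.291, -3.124, -0.0]
wrist_force: [-8.8, 1.1, 6.8]
gripper_width: 55.2
```

play_rows(claw=[0.5, 0.5, 0.5], travel=[[-0.001, 0, 0], [-0.002, 0, 0], [-0.002, 0, 0]], yaw=[0, 0, 0])

```text
t: 12.85
eef_pos: [568.2, 51.8, 36.9]
tool_rot: [-0.291, -3.127, -0.0]
wrist_force: [-3.8, 0.9, 1.3]
gripper_width: 54.9
```

play_rows(claw=[0.5, 0.5, 0.5], travel=[[-0.001, 0, 0], [-0.002, 0, 0], [-0.002, 0, 0]], yaw=[0, 0, 0])

```text
t: 13.15
eef_pos: [571.6, 51.0, 37.2]
tool_rot: [0.291, 3.126, -0.0]
wrist_force: [0.5, -0.7, -0.8]
gripper_width: 55.1
```

Both clips have snapped down, since the push dropped from 9 N to about 0. Next I'll feel for the stops.

play_rows(claw=[0.5, 0.5, 0.5], travel=[[-0.0005, 0, 0], [-0.001, 0, 0], [-0.001, 0, 0]], yaw=[0, 0, 0])

```text
t: 13.45
eef_pos: [572.8, 50.8, 37.5]
tool_rot: [0.291, 3.125, -0.0]
wrist_force: [4.7, -1.0, -1.4]
gripper_width: 54.8
```

play_rows(claw=[0.5, 0.5, 0.5], travel=[[-0.0005, 0, 0], [-0.001, 0, 0], [-0.001, 0, 0]], yaw=[0, 0, 0])

```text
t: 13.75
eef_pos: [572.9, 50.8, 37.2]
tool_rot: [0.291, 3.127, -0.0]
wrist_force: [2.9, 0.2, -1.6]
gripper_width: 55.4
```

play_rows(claw=[0.5, 0.5, 0.5], travel=[[-0.0005, 0, 0], [-0.001, 0, 0], [-0.001, 0, 0]], yaw=[0, 0, 0])

```text
t: 14.05
eef_pos: [572.9, 50.7, 36.8]
tool_rot: [-0.291, -3.127, 0.0]
wrist_force: [-1.3, 0.2, 1.7]
gripper_width: 55.2
```

play_rows(claw=[0.5, 0.5, 0.5], travel=[[-0.0005, 0, 0], [-0.001, 0, 0], [-0.001, 0, 0]], yaw=[0, 0, 0])

```text
t: 14.35
eef_pos: [573.9, 50.6, 36.8]
tool_rot: [-0.291, -3.127, -0.0]
wrist_force: [-4.1, 0.6, 2.8]
gripper_width: 55.5
```

play_rows(claw=[0.5, 0.5, 0.5], travel=[[-0.0005, 0, 0], [-0.001, 0, 0], [-0.001, 0, 0]], yaw=[0, 0, 0])

```text
t: 14.65
eef_pos: [575.4, 50.4, 36.8]
tool_rot: [-0.291, -3.128, -0.0]
wrist_force: [-4.2, 1.3, 1.9]
gripper_width: 55.3
```

play_rows(claw=[0.5, 0.5, 0.5], travel=[[-0.0005, 0, 0], [-0.001, 0, 0], [-0.001, 0, 0]], yaw=[0, 0, 0])

```text
t: 14.95
eef_pos: [576.5, 50.1, 36.9]
tool_rot: [-0.291, -3.128, -0.0]
wrist_force: [-4.0, 0.4, 1.0]
gripper_width: 55.1
```

play_rows(claw=[0.5, 0.5, 0.5], travel=[[-0.0005, 0, 0], [-0.001, 0, 0], [-0.001, 0, 0]], yaw=[0, 0, 0])

```text
t: 15.25
eef_pos: [577.4, 49.9, 36.9]
tool_rot: [-0.291, -3.128, -0.0]
wrist_force: [-3.7, 0.3, 0.8]
gripper_width: 55.0
```

play_rows(claw=[0.5, 0.5, 0.5], travel=[[-0.0005, 0, 0], [-0.001, 0, 0], [-0.001, 0, 0]], yaw=[0, 0, 0])

```text
t: 15.55
eef_pos: [577.5, 49.9, 36.8]
tool_rot: [-0.291, -3.126, -0.0]
wrist_force: [-7.4, 1.1, 3.9]
gripper_width: 55.1
```

```bash
python3 -c "
from ov import *
from plant import env,vision
for n in('top','side'):cv2.imwrite(f'pics/{n}8.png',vision.read_camera(n)[:,:,::-1])
s=env.get_state();print(s['eef_pos'],s['wrist_force'],s['ft_torque'])
t=cv2.imread('pics/top8.png')[180:230,260:330];s=cv2.imread('pics/side8.png')[220:295,220:320]
cv2.imwrite('pics/c8t.png',cv2.resize(t,(700,500),interpolation=2));cv2.imwrite('pics/c8s.png',cv2.resize(s,(800,600),interpolation=2))"
```

```text
[577.43954084  49.912145    36.84051917] [-6.94918647  1.8148511   3.94849336] [0.30516943 1.03585234 0.00138207]
```

View pics/c8s.png

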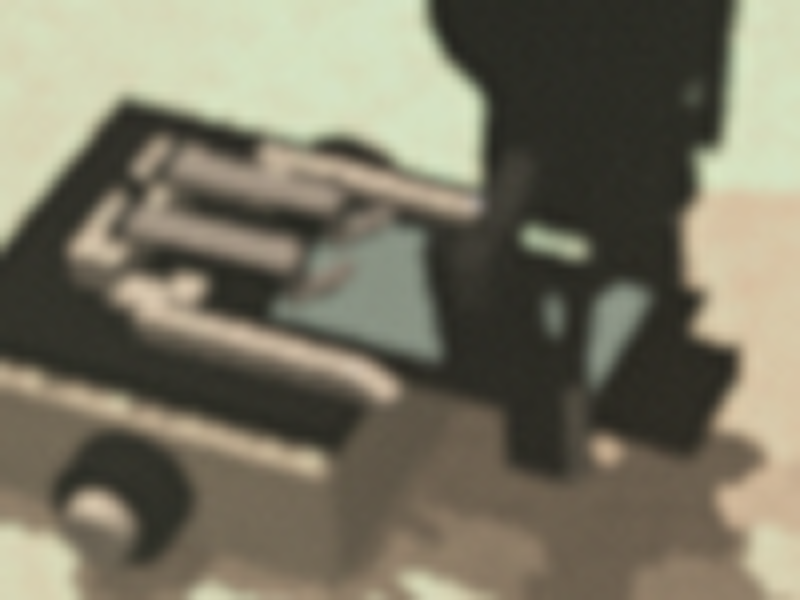

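The clips lie down over the pane, behind the raised bar, and the push rose to 7 N without any movement. I'll press a little further to confirm this is the hard stop.

play_rows(claw=[0.5, 0.5, 0.5], travel=[[-0.0005, 0, 0], [-0.001, 0, 0], [-0.001, 0, 0]], yaw=[0, 0, 0])

```text
t: 15.95
eef_pos: [577.5, 49.9, 36.8]
tool_rot: [-0.291, -3.124, -0.0]
wrist_force: [-10.9, 1.7, 7.0]
gripper_width: 54.8
```

play_rows(claw=[0.5, 0.5, 0.5], travel=[[-0.0005, 0, 0], [-0.0008, 0, 0], [-0.0008, 0, 0]], yaw=[0, 0, 0])

```text
t: 16.25
eef_pos: [577.5, 49.9, 36.8]
tool_rot: [-0.291, -3.122, -0.0]
wrist_force: [-13.7, 2.0, 10.9]
gripper_width: 55.2
```

```bash
python3 -c "
from plant import env
s=env.get_state();print(s['eef_pos'],s['wrist_force'],s['ft_torque'])"
```

```text
[577.54032462  49.91921792  36.8010823 ] [-13.67477893   1.98545361  10.92017529] [ 0.38559448  2.0780805  -0.08433787]
```

play_rows(claw=[0.5, 0.5, 0.5, 0.5], travel=[[0.001, 0, 0], [0.002, 0, 0], [0.003, 0, 0], [0.003, 0, 0]], yaw=[0, 0, 0, 0])

```text
t: 16.65
eef_pos: [577.4, 49.9, 36.9]
tool_rot: [0.291, 3.128, 0.0]
wrist_force: [-2.2, 0.4, -1.8]
gripper_width: 55.1
```

play_rows(claw=[0.68, 0.72, 0.78, 0.85, 0.9], travel=[[0, 0, 0], [0, 0, 0], [0, 0, 0], [0, 0, 0], [0, 0, 0]], yaw=[0, 0, 0, 0, 0])

```text
t: 17.15
eef_pos: [577.5, 49.9, 37.1]
tool_rot: [0.291, 3.128, -0.0]
wrist_force: [-0.3, 0.2, -0.5]
gripper_width: 77.0
```

play_rows(claw=[1, 1, 1], travel=[[0, 0, 0], [0, 0, 0], [0, 0, 0]], yaw=[0, 0, 0])

```text
t: 17.45
eef_pos: [577.3, 49.9, 37.0]
tool_rot: [0.291, 3.128, 0.0]
wrist_force: [0.7, 0.4, 0.8]
gripper_width: 85.7
```

```bash
python3 -c "
from ov import *
from plant import env,vision
for n in('side',):cv2.imwrite(f'pics/{n}9.png',vision.read_camera(n)[:,:,::-1])
s=env.get_state();print(s['eef_pos'],s['wrist_force'],s['gripper_width'])
s=cv2.imread('pics/side9.png')[220:295,220:320]
cv2.imwrite('pics/c9s.png',cv2.resize(s,(800,600),interpolation=2))"
```

```text
[577.29839711  49.97061004  36.9902095 ] [-0.43551118 -0.23764367 -0.02475072] 85.41379666310438
```

View pics/c9s.png

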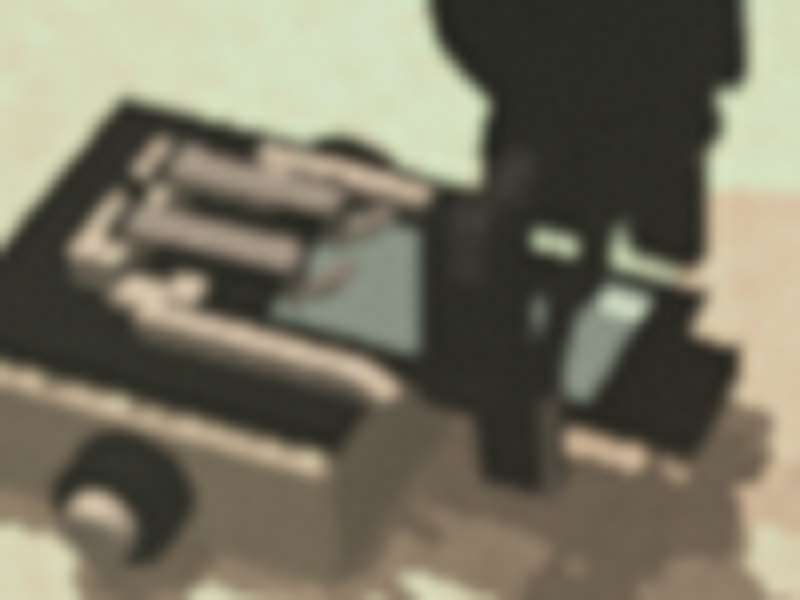

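The tail corner stays at (737,350), so the plate did not move on release. I'll lift clear.

play_rows(claw=[1, 1, 1, 1, 1], travel=[[0, 0, -0.008], [0, 0, -0.02], [0, 0, -0.04], [0, 0, -0.07], [0, 0, -0.1]], yaw=[0, 0, 0, 0, 0])

```text
t: 18.0
eef_pos: [577.2, 50.0, 138.9]
tool_rot: [0.291, 3.128, 0.0]
wrist_force: [0.2, -0.3, 0.5]
gripper_width: 85.4
```

play_rows(claw=[1, 1, 1, 1, 1], travel=[[0.02, 0.01, -0.03], [0.05, 0.03, -0.06], [0.09, 0.06, -0.08], [0.12, 0.09, -0.1], [0.14, 0.12, -0.1]], yaw=[0, 0, 0, 0, 0])

```text
t: 18.5
eef_pos: [462.1, 195.5, 242.2]
tool_rot: [0.291, 3.121, 0.004]
wrist_force: [0.9, 0.1, -0.3]
gripper_width: 85.6
```

play_rows(claw=[1, 1, 1, 1, 1], travel=[[0.0, 0.04, 0], [0, 0.08, 0], [0, 0.12, 0], [0, 0.14, 0], [0, 0.14, 0]], yaw=[0, 0, 0, 0, 0])

```text
t: 19.0
eef_pos: [487.7, 333.9, 238.1]
tool_rot: [0.287, 3.127, 0.002]
wrist_force: [0.1, 0.6, 0.6]
gripper_width: 85.0
```

```bash
python3 -c "
from ov import *
from plant import env,vision
for n in('top','side'):cv2.imwrite(f'pics/{n}10.png',vision.read_camera(n)[:,:,::-1])
s=env.get_state();print(s['t'],s['eef_pos'],s['wrist_force'],s['gripper_width'])
t=cv2.imread('pics/top10.png')[175:265,250:340];s=cv2.imread('pics/side10.png')[215:305,210:330]
cv2.imwrite('pics/c10t.png',cv2.convertScaleAbs(cv2.resize(t,(600,600),interpolation=2),alpha=1.7));cv2.imwrite('pics/c10s.png',cv2.resize(s,(800,600),interpolation=2))"
```

```text
19.1 [487.57673649 331.34999218 237.67431553] [-0.43064116 -1.46997247  0.21900251] 85.32943727851583
```

View pics/c10t.png

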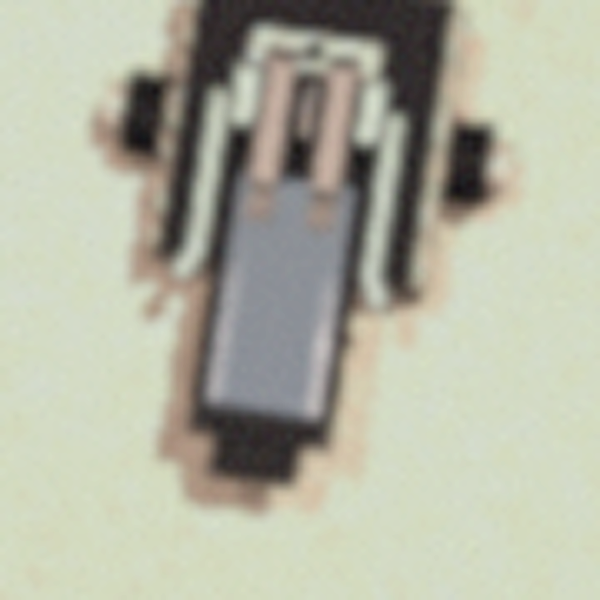

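View pics/c10s.png

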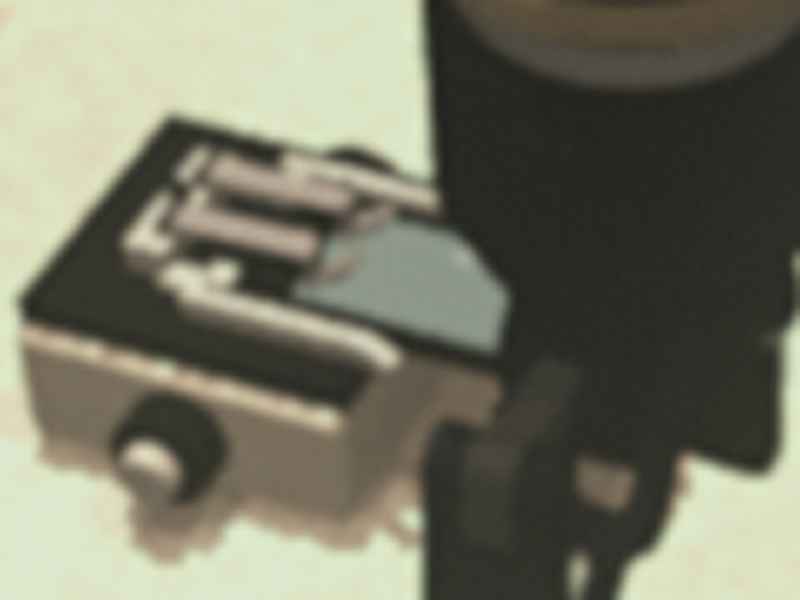

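View pics/side10.png

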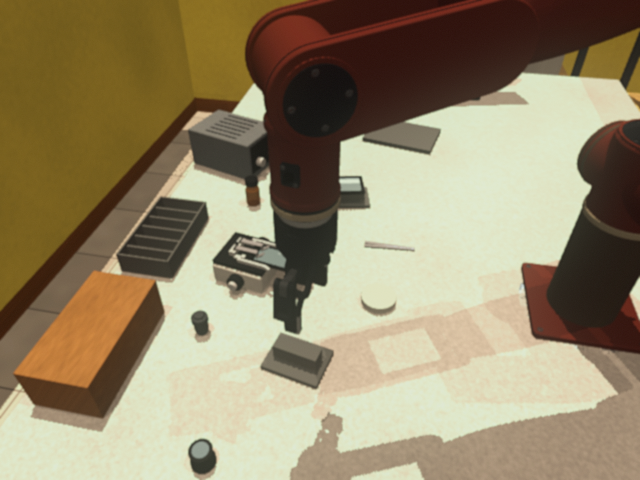

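The top view shows the plate straight between the guides, with both clip tips lying on the pane at about (258,205) and (320,215) in the crop. About 15 mm of tongue shows behind the tail, which matches the felt stop position. The other bench items look unmoved, so I'll hand in.

```bash
python3 -c "
from plant import env
print(env.close_job())"
```

```text
the job is handed in; nothing more can be done
None
```

The long plate is on the stage under both clips and, as far as I could feel, fully home against the stops. The job was handed in after about 19 s of the 72 s.

- **Grip and lay-down:** I took the plate off its rest about 42 mm behind its centre with a 30 N grip. It touched down on the tongue with no more than about 4 N.
- **Clips:** Going under the clips, the push read up to 9 N. It then dropped to about 0 and briefly pulled forward, which is the snap.
- **Stops:** About 4.5 mm farther on, the plate met a hard stop. Raising the push to 13.7 N gave no more movement, and the twisting moment was small, so both stops seem to be touching.
- **Release:** I eased the push off to 2 N and opened the gripper, and the plate did not move. I then lifted clear.
- **Last pictures:** Both clip tips lie on the pane behind the raised bar, and the plate is straight between the guides. About 15 mm of tongue shows behind the tail, as expected from where the stop was felt. The square plate and the other things I could see look untouched.

**Limits of the checks:**
- The home pin and clip angles cannot be read, so "home" rests on the felt stop and the pictures.
- The stop was about 2.5 mm farther than I had estimated from the images, roughly what one pixel is worth in the top view.
- In the last side picture the gripper hides the tail of the plate, so only the top picture shows that end.

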